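# Gang up plaster moulds in the casting clamp

### The job

Get the small plaster moulds on the bench ready for slip casting: the casting clamp was last used for five, so squeeze in its two spring buttons and slide the end plate in until they pop out through the pair of holes that suits the number of small moulds here. Stand all of these moulds upright on the bench in one row between the pressure pad and the end plate, flat sides together, in line with and square to the two faces, and only then turn the clutch knob clockwise until it clicks, so that the row is left clamped. Also slide the low lidded slip tub across the bench until it stands wholly on the round drip mat beside the clamp, and leave everything else where it is.

Things in the scene. Friction and masses are not known exactly. Their poses are not given: they have to be found in the camera images.
- clamp: Green bar clamp bolted to the bench, yaw 0 to 0.15. Origin on the bench top under the centre of the pad's face when retracted. -y runs along the mould row from pad to end plate, +x points away from the robot to the bar, z up. The row lies at x = 0 on the bench, open above and towards the robot; the bar's axis is at x = 75 mm, z = 42 mm. Gear housing, 58 mm high: y = 25 to 85 mm.
- sleeve (a joint): Slide (m) of the 30 mm square aluminium sleeve with the end plate along clamp +y, towards the pad. Holes every 45 mm: 0 = five moulds (start), 0.045 = four, 0.090 = three, 0.135 = two. The clear opening to the retracted pad is 0.241 minus this, 16 mm more than the row needs. About 3 N friction, stays where left, moves only while both buttons are in; 1 mm play in a hole.
- button_front (a joint): Travel (m) of the domed brass spring button on the robot's side (-x) of the sleeve: 0 = popped out through a hole, 5 mm proud of the sleeve; 0.005 = flush; about 0.007 = held in by the sleeve wall between holes. 12 mm across, 4 to 6 N. It sits in the fixed inner bar (26 mm square); the sleeve's holes move over it.
- button_back (a joint): The same for the button on the far side (+x). Pinch the sleeve across x over both buttons (44 mm over the buttons, 30 mm over the sleeve) and pull it along without letting go (about 15 N to start): after 10 mm the wall holds the buttons in, and at the next hole, 45 mm on, they pop out and lock the sleeve.
- button_mid (a point): Fixed point on the bar's axis midway between the two buttons, 42 mm above the bench, at clamp (75, -301, 42) mm.
- plate_face (a point): Point on the inner face (towards the pad) of the sliding end plate, on the row's centre line, 36 mm above the bench; axes as the clamp's. The plate is 10 mm thick, 76 mm high and stands across the whole row; the hole used at the start is 60 mm outward (-y) of this face. 30 mm is free between a mould in the row and the sleeve.
- pad_face (a point): Centre of the pressure pad's face, 36 mm above the bench; the pad is an aluminium plate 60 mm wide, 62 mm high; axes as the clamp's.
- pressure_pad (a joint): Advance of the pad towards the plate (m), 0 retracted to 0.028; 7 mm per radian of the knob. It stays where it is left.
- knob_grip (a point): Point on the vertical axis of the black fluted clutch knob, at the height to grip, 91 mm above the bench, at clamp (0, 55, 91) mm. The knob is 41 mm across and 31 mm high, 75 to 106 mm above the bench; nothing stands within 25 mm beside it above 71 mm. Clockwise from above drives the pad forward, anticlockwise back.
- clutch_knob (a joint): Slip of the knob against its spindle (rad): 0 at the start; grows only while the clutch slips (clicks) clockwise, which it does at 0.25 N m, when the pad presses with about 20 N. Half a radian of slip is ample; more does no harm.
- mould_1: Small plaster two-part casting mould, a block 60 mm (its x) by 45 mm (its y) by 85 mm high, 0.2 to 0.35 kg, seam line and round pour hole on top; origin at the centre of its underside, z up. The row stacks them along their 45 mm side (a half turn makes no difference). Two to four of these four are present.
- mould_2: Small plaster two-part casting mould, a block 60 mm (its x) by 45 mm (its y) by 85 mm high, 0.2 to 0.35 kg, seam line and round pour hole on top; origin at the centre of its underside, z up. The row stacks them along their 45 mm side (a half turn makes no difference). Two to four of these four are present.
- mould_3: Small plaster two-part casting mould, a block 60 mm (its x) by 45 mm (its y) by 85 mm high, 0.2 to 0.35 kg, seam line and round pour hole on top; origin at the centre of its underside, z up. The row stacks them along their 45 mm side (a half turn makes no difference). Two to four of these four are present.
- mould_4: Small plaster two-part casting mould, a block 60 mm (its x) by 45 mm (its y) by 85 mm high, 0.2 to 0.35 kg, seam line and round pour hole on top; origin at the centre of its underside, z up. The row stacks them along their 45 mm side (a half turn makes no difference). Two to four of these four are present.
- slip_tub: Low round white tub with a grey lid, 100 mm across, 52 mm high, 0.6 kg; too wide to grasp, so it is pushed. Origin at the centre of its underside.
- drip_mat: Flat round black rubber mat on the bench, 136 mm across, 1 mm thin (the tub slides onto it unhindered), fixed; origin at its centre on the bench.
- big_mould: Bystander: larger plaster mould, 110 x 90 x 70 mm, not part of the batch.
- glaze_tub: Bystander: small clear tub, 80 mm across, 42 mm high.
- jug: Bystander: white jug with a handle, 84 mm across, 115 mm high.
- bisque_figure: Bystander: terracotta figure, 64 mm across, 133 mm high.
- lid_jar: Bystander: white jar, 76 mm across, 60 mm high, behind the bar.
- rib_tool: Bystander: flat wooden rib, 70 x 22 x 8 mm.
- brush: Bystander: brush lying behind the bar, 200 mm long.
Mind the look-alikes: they are no part of the job. Leave any green or purple look-alike of the slip_tub alone.

How it is judged:
By the outcome, as a careful person would: the job done as asked, in the order asked, and still so for the second after the job is handed in, with the robot touching nothing.
Of mould_1, mould_2, mould_3, mould_4 only 2 to 4 are there at a start; the rules pass over those that are not, and their reading is None.
At some moment in a run one of mould_1, mould_2, mould_3, mould_4, slip_tub may be knocked a few centimetres aside while the robot is not near it.
It also fails if it takes over 184 s, if anything falls off the work surface, if the arm or the gripper's body presses on something with over 40 N, if the wrist force passes 120 N, or if a joint passes its speed limit or range.

### The arm

A 6-joint arm with a two-finger parallel gripper is mounted at the origin on the work surface. World frame = base frame: x ahead of the robot, y to its left, z up, the work surface at z = 0. Lengths are in m, angles in rad, forces in N, time in s.
With the tool pointing down it reaches from about 0.4 to 0.825 m from the base axis. Payload 7 kg.
Tool frame: the origin (TCP) lies on the centre line of the jaws, within the pads' length; the fingertips stand 19 mm ahead of it and the grasp point (between the pads) is the TCP; z points along the fingers, y is the direction in which the jaws open and shut (so a half turn about z gives the same grasp; the last joint's range is limited). The gripper opens to 88 mm and grips with 3 to 60 N. Pads are 19 mm wide; open, the fingers measure 130 mm over their backs; the gripper's body (78 mm by 193 mm) begins 47 mm behind the grasp point.
Start: joints at [-1.033, 0.359, 0.012, 0, -1.224, -0.288], TCP at [0.167, -0.654, 0.246] pointing down, gripper open.
Joint ranges: [-3.07, 3.07], [-1.43, 2.12], [-1.02, 1.25], [-3.03, 1.67], [-3.05, -0], [-3.03, 3.03]. Speed limits (rad/s): [2.39, 2.39, 3.01, 3.14, 3.14, 3.14].

### API

Orientations are given as a unit quaternion [w, x, y, z].
In Python, from plant import manip, vision gives the robot as it stands. The module is installed in compiled form; this text tells all that it offers.
- The arm moves only by the tool servo_tool, never from a script. Its argument "moves" is a list of rows, each an object with "xyz": the shift along the world's x, y, z in cm, a list of three; "spin": the turn about the world's z in degrees. A call has 1 to 12 rows; each row shifts and turns the commanded pose from where the row before left it; what a row does not reach is not made up. A row lasts 1/10 s, in which the tool goes at most 50 mm and 8.59 degrees, less where a joint would pass 70% of its speed; a pose out of reach is approached as far as the arm can. A call with a gripper value outside its range is refused whole. "gripper" is the closure, from 0 (fully open) to 1 (shut), set as the call begins (left out, the last holds). The fingers move at their own pace and stop on an object; "squeeze" is the grip in N (left out, the last holds). Time passes only in rows, so rows that do not move let the fingers close. It gives the time, the measured TCP pose, the force and the opening at its end, in the units of the state.
- manip.observe(): the state, without advancing time (a new reading comes with each control period).
- vision.get_image(name): name is "scene" or "top" or "wrist"; returns the picture (400x640x3 uint8, red, green, blue); there is no depth.
- vision.camera_info(name): a dict with "intrinsics" (3x3 intrinsics, pixels), "extrinsics" (4x4, takes a point from camera to world coordinates). Camera axes: x right, y up, looking along -z (the intrinsics and any distortion apply to the point x, -y, -z); pixel columns grow to the right and rows downward; lengths in m; the calibration is good to about 2 mm. The wrist camera is an equidistant fisheye: a pixel r from the principal point sees the ray r / f radians off the axis. A picture is of the moment at which its call begins: read the wrist's pose just before it. camera_info takes no time and is no camera call; for the wrist camera it gives the pose at the moment of the call.
- manip.hand_in(): hands the job in, once; it reports no verdict.
The state is a dict: "t": time; "joint_positions": joint angles; "joint_vel": joint speeds; "tau": joint torques, N m; "eef_pos": TCP position; "orientation": TCP orientation; "force": force on the tool from outside, world axes, zero at the start; "ft_torque": the same for the moment, N m; "width": finger opening in m.
Only numpy, scipy, OpenCV 4.12 (cv2) and the standard library are available. Lean on these libraries where they do the work, as an engineer would, in place of code of your own. Each camera call takes 0.05 s, during which the arm holds its last target. There are 200 camera calls.

## Working session

There is one attempt and no reset: what is moved stays moved. The work goes in short steps, Python scripts to look and compute and a tool call to move; the robot and the scene stay as the last step left them, time stands still between calls to the robot, and variables do not carry over. Pictures are saved under pics/ and viewed, about 12 in all and at most 16, crops included, and the job is handed in when it is done.

Besides the shell and the picture viewer there is one more tool, called after "Emit:" as name([rows], argument=value, ...), one row to a line, values as JSON. servo_tool: Moves the arm, as the interface text tells. Its arguments: {"type":"object","properties":{"moves":{"type":"array"},"gripper":{"type":"number"},"squeeze":{"type":"number"}},"required":["moves"]}

```bash
mkdir -p pics; cat > h.py <<'E'
import numpy as np, cv2
from plant import manip, vision
def snap(n,f):
    ci=vision.camera_info(n); im=vision.get_image(n)
    np.savez('pics/'+f+'.npz',im=im,K=ci['intrinsics'],E=ci['extrinsics'])
    cv2.imwrite('pics/'+f+'.png',im[:,:,::-1]); return im,np.array(ci['intrinsics']),np.array(ci['extrinsics'])
def load(f):
    d=np.load('pics/'+f+'.npz'); return d['im'],d['K'],d['E']
def ray(K,E,u,v,fish=False):
    if fish:
        dx,dy=u-K[0,2],v-K[1,2]; r=np.hypot(dx,dy); th=r/K[0,0]; 
        d=np.array([np.sin(th)*dx/max(r,1e-9),np.sin(th)*dy/max(r,1e-9),np.cos(th)])
    else: d=np.array([(u-K[0,2])/K[0,0],(v-K[1,2])/K[1,1],1.])
    return E[:3,3],E[:3,:3]@(d*[1,-1,-1])
def onz(K,E,u,v,z,fish=False):
    o,d=ray(K,E,u,v,fish); return o+d*(z-o[2])/d[2]
def proj(K,E,p,fish=False):
    c=E[:3,:3].T@(np.asarray(p,float)-E[:3,3])*[1,-1,-1]
    if fish:
        r=np.hypot(c[0],c[1]); th=np.arctan2(r,c[2]); return K[0,2]+K[0,0]*th*c[0]/r, K[1,2]+K[0,0]*th*c[1]/r
    return K[0,0]*c[0]/c[2]+K[0,2],K[1,1]*c[1]/c[2]+K[1,2]
E
python3 - <<'E'
from h import *
print(manip.observe())
for n in ['top','scene']:
    im,K,E=snap(n,n+'0'); print(n,K,E.round(3))
a,_,_=load('top0');b,_,_=load('scene0')
E
```

```text
{'t': 0.0, 'joint_positions': array([-1.03290148e+00,  3.59402697e-01,  1.10349241e-02, -3.28104967e-04,
       -1.22408955e+00, -2.88116370e-01]), 'joint_vel': array([ 0.00138401,  0.00069315,  0.00139059, -0.00079292, -0.0007155 ,
       -0.00071699]), 'tau': array([ 1.78894206e-03, -5.82718492e+01,  2.93050539e+01,  6.99776441e+00,
        6.57933037e-03, -1.67744938e-04]), 'eef_pos': array([ 0.16671609, -0.6536093 ,  0.24460599]), 'orientation': array([-1.92056329e-04, -1.24509350e-01,  9.92218075e-01,  8.22576114e-04]), 'force': array([ 0.43545539, -1.26638486,  0.45684023]), 'ft_torque': array([0.05021041, 0.05147943, 0.02762992]), 'width': 0.08786819901837878}
top [[450.12174482   0.         328.04344101]
 [  0.         450.12174482 195.45177117]
 [  0.           0.           1.        ]] [[-0.025  0.998 -0.065  0.403]
 [-1.    -0.025  0.01  -0.015]
 [ 0.009  0.065  0.998  1.739]
 [ 0.     0.     0.     1.   ]]
scene [[366.70406671   0.         323.6658972 ]
 [  0.         366.70406671 196.76062116]
 [  0.           0.           1.        ]] [[ 0.87  -0.389  0.305  0.843]
 [ 0.494  0.697 -0.52  -0.581]
 [-0.01   0.602  0.798  0.967]
 [ 0.     0.     0.     1.   ]]
```

View pics/top0.png

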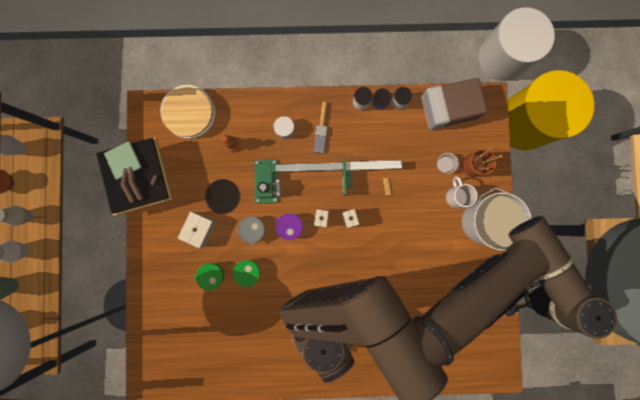

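View pics/scene0.png

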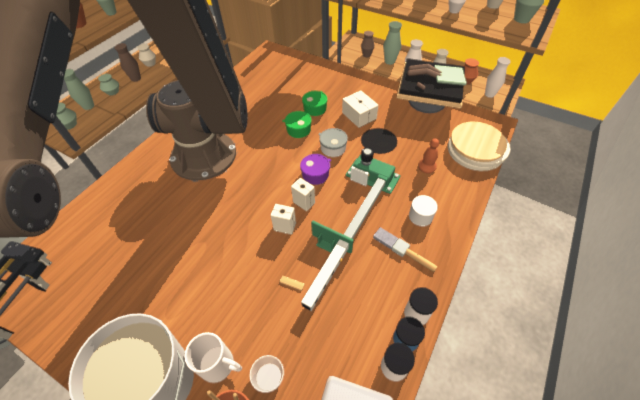

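Top view: two small moulds at (321,218) and (351,218), slip tub grey-lidded at (251,230), purple look-alike (289,227), green ones (209,276),(246,272), mat (222,196), knob (263,187), plate (347,178), big mould (195,230). One close crop to check, plus rough positions.

```bash
python3 - <<'E'
from h import *
im,K,E=load('top0')
c=cv2.resize(im[140:300,170:430],None,fx=3,fy=3,interpolation=cv2.INTER_CUBIC)
cv2.imwrite('pics/crop0.png',c[:,:,::-1])
for n,u,v,z in [('m1',321,218,.085),('m2',351,218,.085),('tub',251,230,.052),('purple',289,227,.05),('mat',222,196,0),('knob',263,187,.106),('plate',347,178,.07),('barend',401,165,.055),('big',195,230,.07),('green',246,272,.05)]:
    print(n,onz(K,E,u,v,z).round(3))
E
```

```text
m1 [ 0.428 -0.004  0.085]
m2 [ 0.426 -0.114  0.085]
tub [0.391 0.258 0.052]
purple [0.398 0.117 0.05 ]
mat [0.524 0.377 0.   ]
knob [0.546 0.204 0.106]
plate [ 0.575 -0.104  0.07 ]
barend [ 0.621 -0.31   0.055]
big [0.396 0.461 0.07 ]
green [0.236 0.279 0.05 ]
```

View pics/crop0.png

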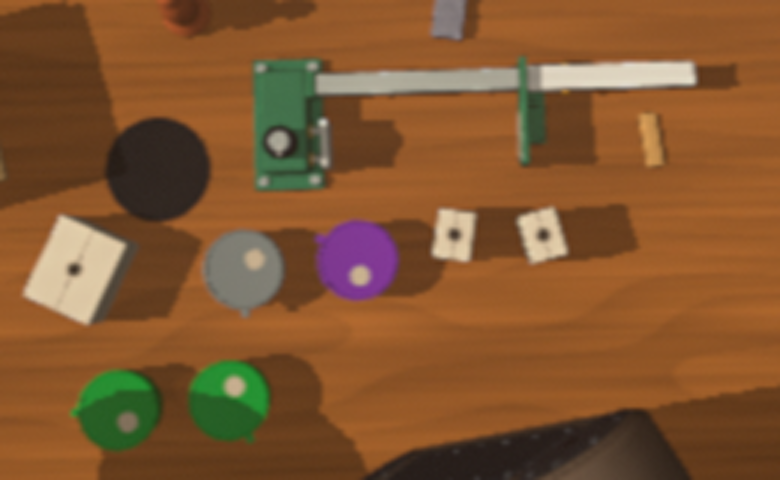

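Two matching moulds (front row, crop (455,235), (543,235)); the tub with the grey lid at crop (243,270) is right one. Move the arm over the clamp for close looks.

Emit:
servo_tool([
  {"xyz": [1, 3, 3], "spin": 6},
  {"xyz": [2, 4, 2], "spin": 7},
  {"xyz": [2, 4.4, 1], "spin": 7},
  {"xyz": [2, 4.4, 1], "spin": 7},
  {"xyz": [2, 4.4, 1], "spin": 7},
  {"xyz": [2, 4.4, 1], "spin": 7},
  {"xyz": [2, 4.4, 1], "spin": 7},
  {"xyz": [2, 4.4, 1], "spin": 7},
  {"xyz": [2, 4.4, 1], "spin": 7},
  {"xyz": [2, 4.4, 1], "spin": 7},
  {"xyz": [2, 4.4, 0], "spin": 7},
  {"xyz": [2, 4.4, 0], "spin": 0},
])

```text
t: 1.3
eef_pos: [0.397, -0.142, 0.376]
orientation: [-0.001, 0.711, -0.704, 0.0]
force: [1.6, -0.6, 0.8]
width: 0.088
```

Emit:
servo_tool([
  {"xyz": [2, 4.4, 0]},
  {"xyz": [2, 4.4, 0]},
  {"xyz": [2, 4, 0]},
  {"xyz": [2, 2, 0]},
  {"xyz": [0, 0, 0]},
  {"xyz": [0, 0, 0]},
])

```text
validation failed for argument at $.mo...
```

```bash
python3 - <<'E'
from h import *
o=manip.observe();print(o['t'],o['eef_pos'],o['orientation'],o['joint_positions'].round(2))
im,K,E=snap('wrist','w1'); print(K,E.round(3))
snap('top','top1')
a=cv2.imread('pics/w1.png');
for n,p in [('m1',(.428,-.004,.085)),('m2',(.426,-.114,.085)),('knob',(.546,.204,.106))]: print(n,proj(K,E,p,True))
E
```

```text
1.3 [ 0.39699515 -0.14204369  0.3760107 ] [-5.84501179e-04  7.10587303e-01 -7.03608704e-01  3.66621446e-04] [ 0.13 -0.14 -0.27 -0.   -1.44 -0.12]
[[309.70691629   0.         315.78346757]
 [  0.         309.70691629 197.3536574 ]
 [  0.           0.           1.        ]] [[-1.     0.01   0.001  0.398]
 [-0.01  -0.96  -0.282 -0.217]
 [-0.002 -0.282  0.96   0.515]
 [ 0.     0.     0.     1.   ]]
m1 (np.float64(295.3052658654592), np.float64(251.2084949551599))
m2 (np.float64(295.8234613192538), np.float64(181.76107712529227))
knob (np.float64(233.9201437022016), np.float64(352.47279764934007))
```

View pics/w1.png

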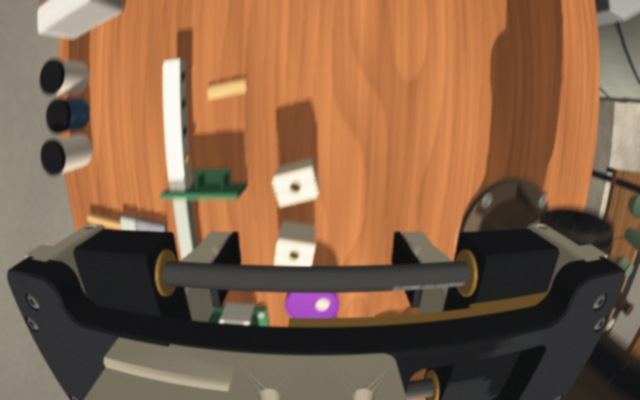

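Emit:
servo_tool([
  {"xyz": [3, 4, 0], "spin": 0},
  {"xyz": [3, 4, 0], "spin": 0},
  {"xyz": [3, 4, 0], "spin": 0},
  {"xyz": [1, 2, 0], "spin": 0},
  {"xyz": [0, 0, 0], "spin": 0},
  {"xyz": [0, 0, 0], "spin": 0},
])

```text
t: 2.0
eef_pos: [0.4967, -0.004, 0.375]
orientation: [0.001, 0.709, -0.705, -0.0]
force: [-0.5, -0.5, 0.2]
width: 0.0877
```

```bash
python3 - <<'E'
from h import *
o=manip.observe();print(o['t'],o['eef_pos'])
im,K,E=snap('wrist','w2'); print(E.round(3))
E
```

```text
2.0 [ 0.49670237 -0.0040442   0.3749534 ]
[[-1.     0.006  0.003  0.497]
 [-0.006 -0.96  -0.281 -0.079]
 [ 0.001 -0.281  0.96   0.514]
 [ 0.     0.     0.     1.   ]]
```

Emit:
servo_tool([
  {"xyz": [0, 4, 0], "spin": 0},
  {"xyz": [0, 5, 0], "spin": 0},
  {"xyz": [0, 5, 0], "spin": 0},
  {"xyz": [0, 5, 0], "spin": 0},
  {"xyz": [0, 5, 0], "spin": 0},
  {"xyz": [0, 4, 0], "spin": 0},
  {"xyz": [0, 2, 0], "spin": 0},
  {"xyz": [0, 0, 0], "spin": 0},
  {"xyz": [0, 0, 0], "spin": 0},
])

```text
t: 2.95
eef_pos: [0.4969, 0.2949, 0.3756]
orientation: [0.0, 0.709, -0.705, 0.0]
force: [-0.4, -0.3, 0.7]
width: 0.0875
```

```bash
python3 - <<'E'
from h import *
o=manip.observe();print(o['t'],o['eef_pos'])
im,K,E=snap('wrist','w3'); print(E.round(3))
a=cv2.imread('pics/w2.png');b=cv2.imread('pics/w3.png')
cv2.imwrite('pics/w23.png',np.vstack([cv2.resize(x[:250,130:530],None,fx=2,fy=2)[:,:] for x in (a,b)])[:,:,:])
x=cv2.imread('pics/w23.png');print(x.shape)
cv2.imwrite('pics/w23.png',cv2.resize(np.hstack([a[:250,120:520],b[:250,120:520]]),(800,250)))
cv2.imwrite('pics/w2b.png',cv2.resize(a[0:260,120:500],None,fx=2.1,fy=2.1,interpolation=cv2.INTER_CUBIC))
cv2.imwrite('pics/w3b.png',cv2.resize(b[0:260,120:500],None,fx=2.1,fy=2.1,interpolation=cv2.INTER_CUBIC))
E
```

```text
2.95 [0.49690039 0.29494691 0.37563012]
[[-1.     0.005  0.001  0.497]
 [-0.005 -0.96  -0.281  0.22 ]
 [-0.    -0.281  0.96   0.515]
 [ 0.     0.     0.     1.   ]]
(1000, 800, 3)
```

View pics/w2b.png

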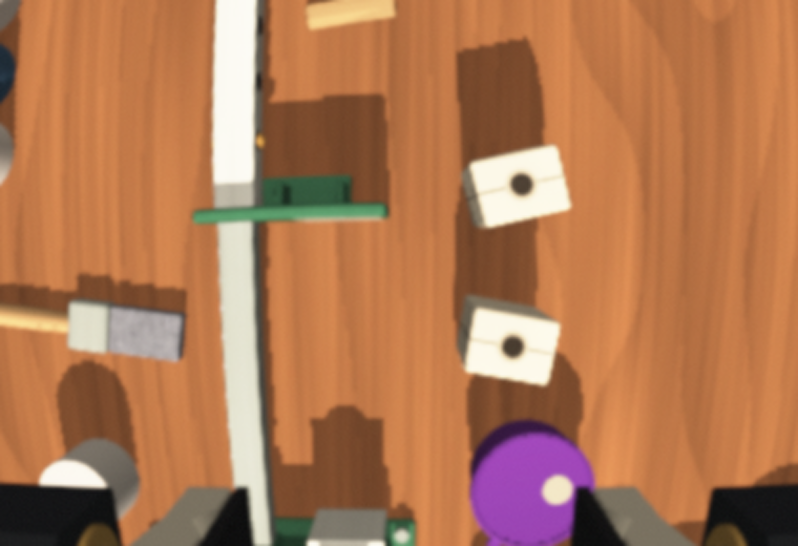

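View pics/w3b.png

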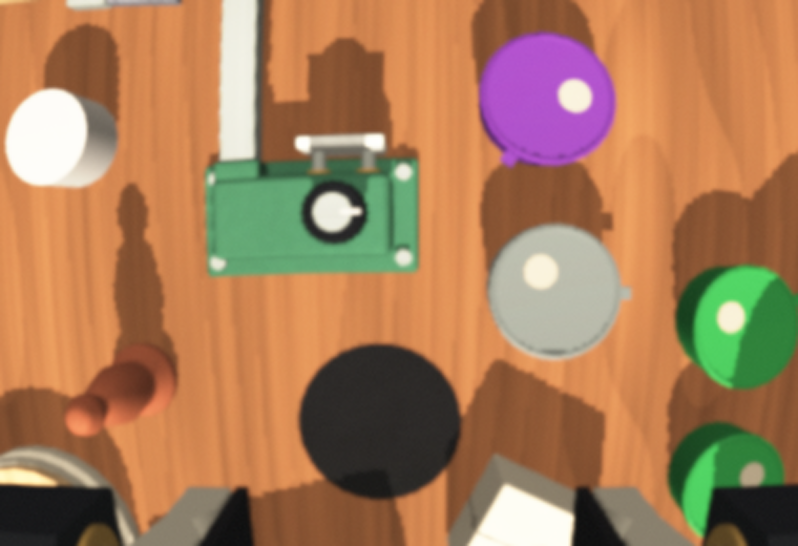

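```bash
python3 - <<'E'
from h import *
def P(f,cx,cy,z):
    im,K,E=load(f); return onz(K,E,120+cx/2.1,cy/2.1,z,True)
L=[('w3','knob',335,211,.106),('w3','barL160',221,158,.055),('w3','barR160',258,158,.055),('w3','barL',222,20,.055),('w3','barR',259,20,.055),
('w2','barL',222,300,.055),('w2','barR',257,300,.055),('w2','barL450',234,450,.055),('w2','barR450',262,450,.055),('w2','slL',214,150,.057),('w2','slR',254,150,.057),('w2','slL',218,20,.057),('w2','slR',258,20,.057),
('w2','btn',262,142,.042),('w2','plateInL',194,223,.076),('w2','plateInR',387,217,.076),('w2','plateOutL',194,211,.076),('w2','plateOutR',387,206,.076),
('w3','padL',297,150,.067),('w3','padR',384,149,.067),('w3','padLf',297,136,.067),('w3','padRf',384,134,.067),
('w3','mat',380,421,.001),('w3','tub',555,291,.052),('w3','purple',548,98,.052),('w3','screwTL',210,178,.03),('w3','screwTR',403,171,.03),('w3','screwBL',217,264,.03),('w3','screwBR',403,257,.03)]
for f,n,x,y,z in L: print(f,n,P(f,x,y,z).round(4))
# mould tops
for n,c in [('A',[(468,170),(557,146),(571,207),(486,227)]),('B',[(472,306),(560,322),(548,385),(464,369)])]:
    q=np.array([P('w2',x,y,.085) for x,y in c])[:,:2]; print(n,q.mean(0).round(4),[np.linalg.norm(q[i]-q[(i+1)%4]).round(4) for i in range(4)],
     np.degrees(np.arctan2(*(q[0]-q[1]+q[3]-q[2])[::-1])).round(1))
E
```

```text
w3 knob [0.545 0.208 0.106]
w3 barL160 [0.6335 0.1646 0.055 ]
w3 barR160 [0.606  0.1664 0.055 ]
w3 barL [0.6349 0.0587 0.055 ]
w3 barR [0.607  0.0616 0.055 ]
w2 barL [ 0.6342 -0.0307  0.055 ]
w2 barR [ 0.6077 -0.03    0.055 ]
w2 barL450 [0.6321 0.0844 0.055 ]
w2 barR450 [0.6097 0.0841 0.055 ]
w2 slL [ 0.6374 -0.1402  0.057 ]
w2 slR [ 0.6078 -0.1382  0.057 ]
w2 slL [ 0.6367 -0.2396  0.057 ]
w2 slR [ 0.6067 -0.2365  0.057 ]
w2 btn [ 0.6054 -0.1458  0.042 ]
w2 plateInL [ 0.6467 -0.0875  0.076 ]
w2 plateInR [ 0.5131 -0.0875  0.076 ]
w2 plateOutL [ 0.6465 -0.0959  0.076 ]
w2 plateOutR [ 0.5132 -0.0949  0.076 ]
w3 padL [0.5757 0.1634 0.067 ]
w3 padR [0.5162 0.1642 0.067 ]
w3 padLf [0.5758 0.1535 0.067 ]
w3 padRf [0.5163 0.1537 0.067 ]
w3 mat [0.5226 0.376  0.001 ]
w3 tub [0.3935 0.2619 0.052 ]
w3 purple [0.4011 0.1212 0.052 ]
w3 screwTL [0.6497 0.1765 0.03  ]
w3 screwTR [0.5038 0.1762 0.03  ]
w3 screwBL [0.6455 0.243  0.03  ]
w3 screwBR [0.5035 0.2405 0.03  ]
A [ 0.4253 -0.1091] [np.float64(0.0619), np.float64(0.042), np.float64(0.059), np.float64(0.0395)] 16.7
B [ 0.4288 -0.0023] [np.float64(0.0611), np.float64(0.0444), np.float64(0.0596), np.float64(0.0432)] -9.5
```

Clamp origin ≈ (0.546, 0.153), yaw ≈ 0.005; everything agrees with the stated sizes (pad to plate 0.241, mould tops ~60×43, knob to bar 75–77 mm). Two moulds → slide 0.135, three holes. Go to the buttons.

Emit:
servo_tool([
  {"xyz": [0.6, -2.2, 0], "spin": 0},
  {"xyz": [1.2, -4.2, -1], "spin": 0},
  {"xyz": [1.2, -4.2, -1], "spin": 0},
  {"xyz": [1.2, -4.2, -1], "spin": 0},
  {"xyz": [1.2, -4.2, -1], "spin": 0},
  {"xyz": [1.2, -4.2, -2], "spin": 0},
  {"xyz": [1.2, -4.2, -2], "spin": 0},
  {"xyz": [1.2, -4.2, -2], "spin": 0},
  {"xyz": [1.2, -4.2, -3], "spin": 0},
  {"xyz": [1.2, -4.2, -3], "spin": 0},
  {"xyz": [1.1, -4.1, -3], "spin": 0},
  {"xyz": [0, 0, 0], "spin": 0},
])

```text
t: 4.2
eef_pos: [0.6173, -0.1442, 0.1856]
orientation: [-0.002, -0.707, 0.707, 0.002]
force: [-0.1, -0.5, -1.0]
width: 0.0877
```

```bash
python3 - <<'E'
from h import *
o=manip.observe();print(o['t'],o['eef_pos'])
im,K,E=snap('wrist','w4')
for n,p in [('btnF',(.6025,-.148,.042)),('axis',(.6225,-.148,.057)),('m',(.4253,-.109,.085))]: print(n,proj(K,E,p,True))
a=cv2.imread('pics/w4.png')
cv2.imwrite('pics/w4b.png',cv2.resize(a[50:400,150:480],None,fx=1.7,fy=1.7))
E
```

```text
4.2 [ 0.61725411 -0.14423989  0.18556836]
btnF (np.float64(330.5613835608264), np.float64(185.689137616787))
axis (np.float64(309.1214043191892), np.float64(189.84036051455578))
m (np.float64(510.01918620092385), np.float64(235.93009243435364))
```

View pics/w4b.png

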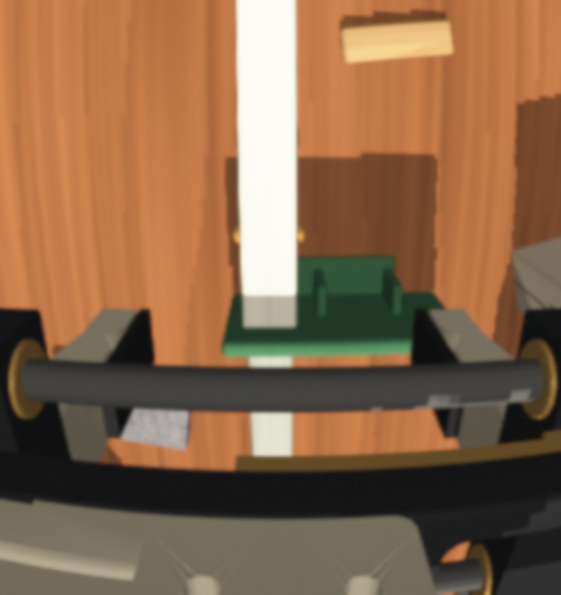

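Both brass buttons seen at crop (237,237) and (301,236), i.e. image (289,189), (327,189).

```bash
python3 - <<'E'
from h import *
im,K,E=load('w4')
def q(x,y,z): return onz(K,E,150+x/1.7,50+y/1.7,z,True).round(4)
print(q(237,237,.042),q(301,236,.042)); 
for y in (20,120,220,280): print(q(239+ (y>200)*3,y,.057),q(296.5,y,.057))
print('brush',q(150,408,.012),q(190,410,.012),q(187,447,.012))
o=manip.observe();print(o['eef_pos'],o['orientation'])
E
```

```text
[ 0.6414 -0.1445  0.042 ] [ 0.6058 -0.1449  0.042 ]
[ 0.6378 -0.261   0.057 ] [ 0.6091 -0.2608  0.057 ]
[ 0.6381 -0.2097  0.057 ] [ 0.6091 -0.2095  0.057 ]
[ 0.6373 -0.1576  0.057 ] [ 0.6089 -0.1576  0.057 ]
[ 0.6381 -0.1244  0.057 ] [ 0.6086 -0.1243  0.057 ]
brush [ 0.711  -0.0102  0.012 ] [ 0.6817 -0.0098  0.012 ] [0.6869 0.0241 0.012 ]
[ 0.61801613 -0.14267893  0.18778169] [-0.00161152 -0.70705208  0.70715814  0.00145882]
```

Emit:
servo_tool([
  {"xyz": [0.5, -0.6, -2], "spin": 0},
  {"xyz": [0, 0, -3], "spin": 0},
  {"xyz": [0, 0, -3], "spin": 0},
  {"xyz": [0, 0, -2], "spin": 0},
  {"xyz": [0, 0, -2], "spin": 0},
  {"xyz": [0, 0, -1], "spin": 0},
  {"xyz": [0, 0, 0], "spin": 0},
  {"xyz": [0, 0, 0], "spin": 0},
])

```text
t: 5.05
eef_pos: [0.6257, -0.1448, 0.0615]
orientation: [-0.001, 0.709, -0.705, 0.001]
force: [0.1, 0.0, 0.3]
width: 0.0874
```

Emit:
servo_tool([
  {"xyz": [0, 0, 0], "spin": 0},
  {"xyz": [0, 0, 0], "spin": 0},
])

```text
t: 5.25
eef_pos: [0.6257, -0.1447, 0.0614]
orientation: [-0.001, 0.709, -0.705, 0.001]
force: [0.6, 0.3, -0.1]
width: 0.0877
```

Emit:
servo_tool([
  {"xyz": [-0.2, -0.5, -1], "spin": 0},
  {"xyz": [0, 0, -0.5], "spin": 0},
  {"xyz": [0, 0, 0], "spin": 0},
  {"xyz": [0, 0, 0], "spin": 0},
])

```text
t: 5.65
eef_pos: [0.6228, -0.1498, 0.0446]
orientation: [0.0, 0.709, -0.705, -0.0]
force: [0.1, -1.0, 0.3]
width: 0.0872
```

Emit:
servo_tool([
  {"xyz": [0, 0, 0], "spin": 0},
  {"xyz": [0, 0, 0], "spin": 0},
  {"xyz": [0, 0, 0], "spin": 0},
  {"xyz": [0, 0, 0], "spin": 0},
  {"xyz": [0, 0, 0], "spin": 0},
  {"xyz": [0, 0, 0], "spin": 0},
  {"xyz": [0, 0, 0], "spin": 0},
  {"xyz": [0, 0, 0], "spin": 0},
], gripper=1, squeeze=40)

```text
t: 6.45
eef_pos: [0.6238, -0.1497, 0.0452]
orientation: [-0.0, 0.709, -0.705, 0.0]
force: [3.4, -1.0, -7.5]
width: 0.0297
```

Emit:
servo_tool([
  {"xyz": [0, 0.4, 0], "spin": 0},
  {"xyz": [0, 0.4, 0], "spin": 0},
  {"xyz": [0, 0.4, 0], "spin": 0},
  {"xyz": [0, 0.4, 0], "spin": 0},
  {"xyz": [0, 0.5, 0], "spin": 0},
  {"xyz": [0, 0.5, 0], "spin": 0},
  {"xyz": [0, 0.5, 0], "spin": 0},
  {"xyz": [0, 0.5, 0], "spin": 0},
  {"xyz": [0, 0.4, 0], "spin": 0},
  {"xyz": [0, 0.2, 0], "spin": 0},
  {"xyz": [0, 0, 0], "spin": 0},
])

```text
t: 7.55
eef_pos: [0.6236, -0.1071, 0.0452]
orientation: [-0.001, 0.709, -0.705, 0.0]
force: [2.2, 5.3, -0.5]
width: 0.0295
```

Emit:
servo_tool([
  {"xyz": [0, 0.1, 0], "spin": 0},
  {"xyz": [0, 0.1, 0], "spin": 0},
  {"xyz": [0, 0.1, 0], "spin": 0},
  {"xyz": [0, 0, 0], "spin": 0},
])

```text
t: 7.95
eef_pos: [0.6235, -0.1049, 0.0452]
orientation: [-0.0, 0.709, -0.705, 0.0]
force: [5.6, -2.5, -3.1]
width: 0.0301
```

Emit:
servo_tool([
  {"xyz": [0, 0.1, 0], "spin": 0},
  {"xyz": [0, 0.1, 0], "spin": 0},
  {"xyz": [0, 0.1, 0], "spin": 0},
  {"xyz": [0, 0, 0], "spin": 0},
])

```text
t: 8.35
eef_pos: [0.6235, -0.1029, 0.0452]
orientation: [0.0, 0.709, -0.705, 0.001]
force: [5.6, -6.9, -4.6]
width: 0.0297
```

Emit:
servo_tool([
  {"xyz": [0, 0.1, 0], "spin": 0},
  {"xyz": [0, 0.1, 0], "spin": 0},
  {"xyz": [0, 0, 0], "spin": 0},
])

```text
t: 8.65
eef_pos: [0.6235, -0.1025, 0.0452]
orientation: [0.001, 0.709, -0.705, 0.001]
force: [6.7, -17.0, -5.9]
width: 0.0298
```

Emit:
servo_tool([
  {"xyz": [0, -0.2, 0], "spin": 0},
  {"xyz": [0, 0, 0], "spin": 0},
  {"xyz": [0, 0, 0], "spin": 0},
  {"xyz": [0, 0, 0], "spin": 0},
  {"xyz": [0, -1, 0], "spin": 0},
  {"xyz": [0, -2, 0], "spin": 0},
  {"xyz": [0, -1.4, 0], "spin": 0},
  {"xyz": [0, 0, 0], "spin": 0},
  {"xyz": [0, 0, 0], "spin": 0},
], gripper=0.2)

```text
t: 9.55
eef_pos: [0.6229, -0.1463, 0.045]
orientation: [0.0, 0.709, -0.706, -0.0]
force: [0.0, 0.1, -0.5]
width: 0.0703
```

```bash
python3 - <<'E'
from h import *
o=manip.observe();print(o['t'],o['eef_pos'],o['width'])
im,K,E=snap('wrist','w5')
a=cv2.imread('pics/w5.png')
cv2.imwrite('pics/w5b.png',cv2.resize(a[60:400,170:470],None,fx=1.7,fy=1.7))
E
```

```text
9.55 [ 0.62290159 -0.14632989  0.04501074] 0.07032031608624535
```

View pics/w5b.png

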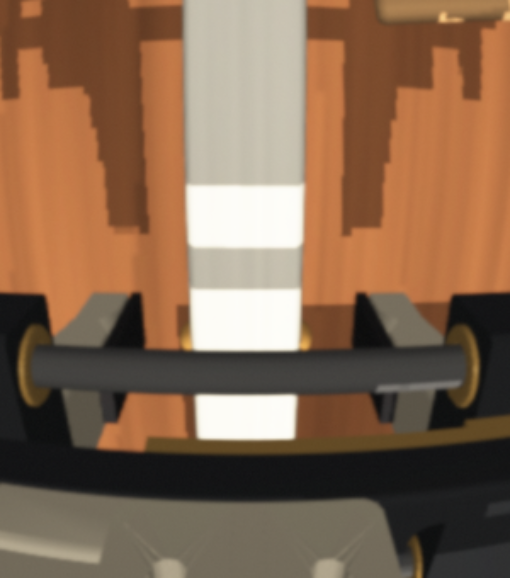

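Buttons are out again (crop (188,338), (305,338)): locked in the second hole. Repeat.

Emit:
servo_tool([
  {"xyz": [0, -0.3, 0], "spin": 0},
  {"xyz": [0, 0, 0], "spin": 0},
  {"xyz": [0, 0, 0], "spin": 0},
  {"xyz": [0, 0, 0], "spin": 0},
  {"xyz": [0, 0, 0], "spin": 0},
  {"xyz": [0, 0, 0], "spin": 0},
  {"xyz": [0, 0, 0], "spin": 0},
  {"xyz": [0, 0, 0], "spin": 0},
], gripper=1, squeeze=40)

```text
t: 10.4
eef_pos: [0.6237, -0.1485, 0.0452]
orientation: [-0.0, 0.709, -0.705, 0.0]
force: [4.0, 2.1, -3.1]
width: 0.0296
```

Emit:
servo_tool([
  {"xyz": [0, 0.4, 0], "spin": 0},
  {"xyz": [0, 0.4, 0], "spin": 0},
  {"xyz": [0, 0.4, 0], "spin": 0},
  {"xyz": [0, 0.4, 0], "spin": 0},
  {"xyz": [0, 0.5, 0], "spin": 0},
  {"xyz": [0, 0.5, 0], "spin": 0},
  {"xyz": [0, 0.5, 0], "spin": 0},
  {"xyz": [0, 0.5, 0], "spin": 0},
  {"xyz": [0, 0.5, 0], "spin": 0},
  {"xyz": [0, 0.3, 0], "spin": 0},
  {"xyz": [0, 0.1, 0], "spin": 0},
  {"xyz": [0, 0, 0], "spin": 0},
])

```text
t: 11.6
eef_pos: [0.6235, -0.1038, 0.0452]
orientation: [-0.0, 0.709, -0.705, 0.0]
force: [4.8, -1.1, -3.0]
width: 0.0296
```

Emit:
servo_tool([
  {"xyz": [0, 0.1, 0], "spin": 0},
  {"xyz": [0, 0.1, 0], "spin": 0},
  {"xyz": [0, 0.1, 0], "spin": 0},
  {"xyz": [0, 0, 0], "spin": 0},
])

```text
t: 12.0
eef_pos: [0.6235, -0.103, 0.0452]
orientation: [0.001, 0.709, -0.705, 0.001]
force: [7.3, -13.4, -4.4]
width: 0.0297
```

Emit:
servo_tool([
  {"xyz": [0, -0.2, 0], "spin": 0},
  {"xyz": [0, 0, 0], "spin": 0},
  {"xyz": [0, 0, 0], "spin": 0},
  {"xyz": [0, 0, 0], "spin": 0},
  {"xyz": [0, -1, 0], "spin": 0},
  {"xyz": [0, -2, 0], "spin": 0},
  {"xyz": [0, -1.5, 0], "spin": 0},
  {"xyz": [0, 0, 0], "spin": 0},
  {"xyz": [0, 0, 0], "spin": 0},
], gripper=0.2)

```text
t: 12.9
eef_pos: [0.6229, -0.1484, 0.045]
orientation: [0.0, 0.709, -0.706, -0.0]
force: [-1.3, 0.5, -0.1]
width: 0.0706
```

Emit:
servo_tool([
  {"xyz": [0, -0.2, 0], "spin": 0},
  {"xyz": [0, 0, 0], "spin": 0},
  {"xyz": [0, 0, 0], "spin": 0},
  {"xyz": [0, 0, 0], "spin": 0},
  {"xyz": [0, 0, 0], "spin": 0},
  {"xyz": [0, 0, 0], "spin": 0},
  {"xyz": [0, 0, 0], "spin": 0},
  {"xyz": [0, 0, 0], "spin": 0},
], gripper=1, squeeze=40)

```text
t: 13.7
eef_pos: [0.6238, -0.1495, 0.0452]
orientation: [-0.0, 0.709, -0.705, 0.0]
force: [4.5, 0.7, -2.2]
width: 0.0298
```

Emit:
servo_tool([
  {"xyz": [0, 0.4, 0], "spin": 0},
  {"xyz": [0, 0.4, 0], "spin": 0},
  {"xyz": [0, 0.4, 0], "spin": 0},
  {"xyz": [0, 0.4, 0], "spin": 0},
  {"xyz": [0, 0.5, 0], "spin": 0},
  {"xyz": [0, 0.5, 0], "spin": 0},
  {"xyz": [0, 0.5, 0], "spin": 0},
  {"xyz": [0, 0.5, 0], "spin": 0},
  {"xyz": [0, 0.5, 0], "spin": 0},
  {"xyz": [0, 0.3, 0], "spin": 0},
  {"xyz": [0, 0.1, 0], "spin": 0},
  {"xyz": [0, 0, 0], "spin": 0},
])

```text
t: 14.9
eef_pos: [0.6235, -0.1048, 0.0452]
orientation: [-0.0, 0.709, -0.705, 0.0]
force: [5.7, -2.4, -3.5]
width: 0.0294
```

Emit:
servo_tool([
  {"xyz": [0, 0.1, 0], "spin": 0},
  {"xyz": [0, 0.1, 0], "spin": 0},
  {"xyz": [0, 0.1, 0], "spin": 0},
  {"xyz": [0, 0, 0], "spin": 0},
])

```text
t: 15.3
eef_pos: [0.6235, -0.1039, 0.0452]
orientation: [0.001, 0.709, -0.705, 0.001]
force: [7.1, -13.3, -5.3]
width: 0.0297
```

Emit:
servo_tool([
  {"xyz": [0, -0.2, 0], "spin": 0},
  {"xyz": [0, 0, 0], "spin": 0},
  {"xyz": [0, 0, 0], "spin": 0},
  {"xyz": [0, 0, 3], "spin": 0},
  {"xyz": [0, 0, 4], "spin": 0},
  {"xyz": [0, 0, 4], "spin": 0},
  {"xyz": [-2, 2.5, 4], "spin": 0},
  {"xyz": [-3, 3.5, 4], "spin": 0},
  {"xyz": [-3, 3.5, 4], "spin": 0},
  {"xyz": [-3, 3.5, 4], "spin": 0},
  {"xyz": [-1, 3, 3], "spin": 0},
  {"xyz": [0, 0, 0], "spin": 0},
], gripper=0)

```text
t: 16.5
eef_pos: [0.52, 0.0395, 0.3278]
orientation: [-0.004, 0.71, -0.704, 0.002]
force: [-0.2, -0.2, -0.4]
width: 0.0876
```

```bash
python3 - <<'E'
from h import *
o=manip.observe();print(o['t'],o['eef_pos'])
im,K,E=snap('wrist','w6')
a=cv2.imread('pics/w6.png')
cv2.imwrite('pics/w6b.png',cv2.resize(a[0:260,120:500],None,fx=2.1,fy=2.1,interpolation=cv2.INTER_CUBIC))
E
```

```text
16.5 [0.51997984 0.03954977 0.32779894]
```

View pics/w6b.png

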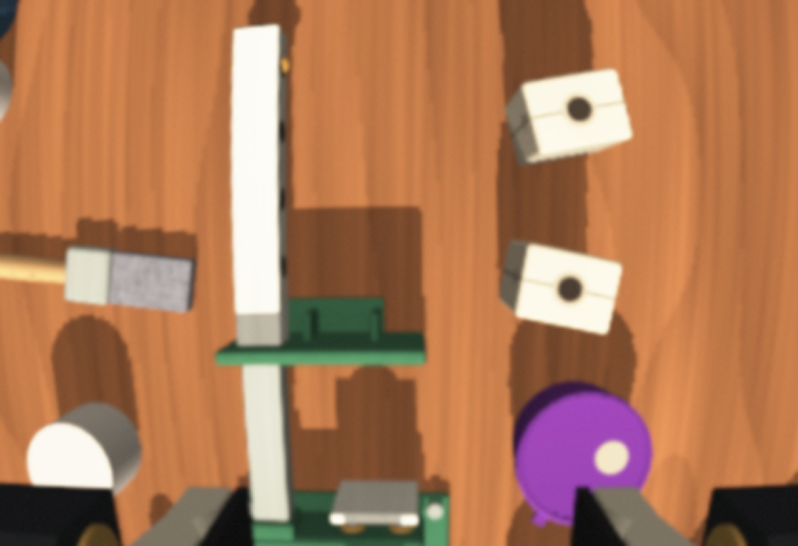

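Plate now near the pad, button showing at (285,65) with three empty holes after it: the two-mould position. Measure the moulds now.

```bash
cat >> h.py <<'E'
def P(f,cx,cy,z):
    im,K,E=load(f); return onz(K,E,120+cx/2.1,cy/2.1,z,True)
def mask(f,lo,hi,z,amin,amax,roi=None):
    im,K,E=load(f); h=cv2.cvtColor(im,cv2.COLOR_RGB2HSV); m=cv2.inRange(h,lo,hi); m=cv2.morphologyEx(m,cv2.MORPH_CLOSE,np.ones((5,5)))
    m[250:]=0
    out=[]
    for c in cv2.findContours(m,cv2.RETR_EXTERNAL,cv2.CHAIN_APPROX_NONE)[0]:
        if amin<cv2.contourArea(c)<amax:
            q=np.array([onz(K,E,u,v,z,True)[:2] for u,v in c[:,0]]); r=cv2.minAreaRect((q*1e3).astype(np.float32)); out.append(([round(float(x),1) for x in r[0]],[round(float(x),1) for x in r[1]],round(r[2],1)))
    return out
E
python3 - <<'E'
from h import *
for r in mask('w6',(0,0,215),(40,60,255),.085,500,5000): print(r)
for n,c in [('A',[(526,86),(615,69),(632,136),(527,163)]),('B',[(529,242),(622,266),(607,334),(515,313)])]:
    q=np.array([P('w6',x,y,.085) for x,y in c])[:,:2]; print(n,q.mean(0).round(4),[np.linalg.norm(q[i]-q[(i+1)%4]).round(4) for i in range(4)],
     [np.degrees(np.arctan2(*(q[i]-q[j])[::-1])).round(1) for i,j in ((0,1),(3,2))])
for n,x,y in [('A',579,109),('B',570,289)]: print('hole',n,P('w6',x,y,.085))
print('plate',P('w6',217,364,.076),P('w6',425,362,.076),'pad',P('w6',332,484,.067),P('w6',418,484,.067),P('w6',331,520,.067))
o=manip.observe();print(o['eef_pos'],o['orientation'])
E
```

```text
([763.1, 109.3], [70.2, 44.8], 0.6)
([615.3, 97.7], [21.7, 101.7], 0.5)
([428.9, -2.1], [43.4, 58.4], 80.5)
([427.5, -108.8], [62.0, 47.0], 13.6)
([616.3, -73.7], [27.5, 176.6], 0.3)
A [ 0.4269 -0.1087] [np.float64(0.0566), np.float64(0.0425), np.float64(0.0676), np.float64(0.0468)] [np.float64(16.2), np.float64(18.5)]
B [ 0.4283 -0.0021] [np.float64(0.0591), np.float64(0.0427), np.float64(0.059), np.float64(0.0432)] [np.float64(-11.2), np.float64(-10.7)]
hole A [ 0.42510663 -0.11098124  0.085     ]
hole B [ 0.427839   -0.00204294  0.085     ]
plate [0.64540367 0.04786124 0.076     ] [0.51374585 0.04612376 0.076     ] pad [0.574511   0.13162877 0.067     ] [0.5169882  0.13064613 0.067     ] [0.57616587 0.15847235 0.067     ]
[0.51964718 0.03858981 0.32522909] [-0.00245639  0.7101888  -0.70400652  0.00080854]
```

Emit:
servo_tool([
  {"xyz": [-1.5, -0.6, -1], "spin": -2},
  {"xyz": [-2, -0.9, -3], "spin": -4},
  {"xyz": [-2, -0.9, -3], "spin": -4.5},
  {"xyz": [-2, -0.9, -3], "spin": 0},
  {"xyz": [-1.6, -0.8, -3], "spin": 0},
  {"xyz": [0, 0, -3], "spin": 0},
  {"xyz": [0, 0, -3], "spin": 0},
  {"xyz": [0, 0, -1.5], "spin": 0},
  {"xyz": [0, 0, 0], "spin": 0},
  {"xyz": [0, 0, 0], "spin": 0},
])

```text
t: 17.55
eef_pos: [0.4285, -0.0047, 0.1172]
orientation: [-0.001, -0.641, 0.767, 0.0]
force: [0.1, -0.0, 0.3]
width: 0.0877
```

Emit:
servo_tool([
  {"xyz": [0, 0.2, -1.5], "spin": 0},
  {"xyz": [0, 0, -2], "spin": 0},
  {"xyz": [0, 0, -1.4], "spin": 0},
  {"xyz": [0, 0, 0], "spin": 0},
  {"xyz": [0, 0, 0], "spin": 0},
])

```text
t: 18.05
eef_pos: [0.4294, -0.0022, 0.0693]
orientation: [0.0, -0.642, 0.767, -0.0]
force: [-0.2, -0.0, 0.1]
width: 0.0878
```

Emit:
servo_tool([
  {"xyz": [0, 0, 0], "spin": 0},
  {"xyz": [0, 0, 0], "spin": 0},
  {"xyz": [0, 0, 0], "spin": 0},
  {"xyz": [0, 0, 0], "spin": 0},
  {"xyz": [0, 0, 0], "spin": 0},
  {"xyz": [0, 0, 0], "spin": 0},
  {"xyz": [0, 0, 0], "spin": 0},
], gripper=1, squeeze=20)

```text
t: 18.75
eef_pos: [0.429, -0.0022, 0.0687]
orientation: [0.0, -0.642, 0.767, -0.0]
force: [-1.8, 1.3, 6.2]
width: 0.0599
```

Emit:
servo_tool([
  {"xyz": [0, 0, 1], "spin": 0},
  {"xyz": [0, 0, 3], "spin": 0},
  {"xyz": [0, 0, 3], "spin": 0},
  {"xyz": [0, 0, 3], "spin": 0},
  {"xyz": [2, 1.4, 0], "spin": 3},
  {"xyz": [3, 2, 0], "spin": 4},
  {"xyz": [3, 2, 0], "spin": 3.6},
  {"xyz": [2.5, 1.5, 0], "spin": 0},
  {"xyz": [1.2, 0.5, 0], "spin": 0},
  {"xyz": [0, 0, 0], "spin": 0},
  {"xyz": [0, 0, 0], "spin": 0},
  {"xyz": [0, 0, 0], "spin": 0},
])

```text
t: 19.95
eef_pos: [0.5448, 0.0711, 0.1685]
orientation: [0.0, 0.709, -0.705, -0.0]
force: [-0.4, -0.6, -2.0]
width: 0.0601
```

```bash
cat >> h.py <<'E'
def st():
    o=manip.observe(); w,x,y,z=o['orientation']; a=np.degrees(2*np.arctan2(y,x)); print(o['t'],o['eef_pos'].round(4),'jaw',((a+90)+90)%180-90,'w',round(o['width'],4),'F',o['force'].round(1))
E
python3 -c "
from h import *
st()"
```

```text
19.95 [0.5448 0.0711 0.1685] jaw 0.386752234379216 w 0.0601 F [-0.4 -0.6 -2. ]
```

Emit:
servo_tool([
  {"xyz": [0.15, 0.15, 0], "spin": 0},
  {"xyz": [0, 0, -2], "spin": 0},
  {"xyz": [0, 0, -3], "spin": 0},
  {"xyz": [0, 0, -2.5], "spin": 0},
  {"xyz": [0, 0, -1], "spin": 0},
  {"xyz": [0, 0, -0.5], "spin": 0},
  {"xyz": [0, 0, 0], "spin": 0},
  {"xyz": [0, 0, 0], "spin": 0},
])

```text
t: 20.75
eef_pos: [0.5481, 0.0735, 0.0796]
orientation: [-0.001, 0.71, -0.704, 0.0]
force: [1.5, 0.2, -2.4]
width: 0.0598
```

Emit:
servo_tool([
  {"xyz": [-0.15, -0.1, -0.4], "spin": -0.3},
  {"xyz": [0, 0, -0.4], "spin": 0},
  {"xyz": [0, 0, -0.2], "spin": 0},
  {"xyz": [0, 0, 0], "spin": 0},
  {"xyz": [0, 0, 0], "spin": 0},
])

```text
t: 21.25
eef_pos: [0.5458, 0.0722, 0.0687]
orientation: [0.0, 0.708, -0.706, 0.0]
force: [-2.0, -0.6, 3.5]
width: 0.0603
```

Emit:
servo_tool([
  {"xyz": [0, 0, 0], "spin": 0},
  {"xyz": [0, 0, 0], "spin": 0},
  {"xyz": [0, 0, 0], "spin": 0},
  {"xyz": [0, 0, 1], "spin": 0},
  {"xyz": [0, 0, 3], "spin": 0},
  {"xyz": [0, 0, 4], "spin": 0},
  {"xyz": [-2, -2, 4], "spin": 0},
  {"xyz": [-3, -4, 0], "spin": 4},
  {"xyz": [-3, -4, 0], "spin": 6},
  {"xyz": [-3, -4, 0], "spin": 6},
  {"xyz": [-1, -2.2, 0], "spin": 0},
  {"xyz": [0, 0, 0], "spin": 0},
], gripper=0.2)

```text
t: 22.45
eef_pos: [0.4241, -0.0918, 0.1895]
orientation: [-0.001, 0.799, -0.602, 0.0]
force: [0.5, 0.9, 0.2]
width: 0.0702
```

```bash
python3 - <<'E'
from h import *
st()
im,K,E=snap('wrist','w7')
snap('top','top7')
for r in mask('w7',(0,0,215),(40,60,255),.085,500,9000): print(r)
st()
E
```

```text
22.45 [ 0.4241 -0.0918  0.1895] jaw 15.979607733040098 w 0.0702 F [0.5 0.9 0.2]
([426.0, -110.7], [58.1, 43.1], 14.9)
([605.4, -85.3], [26.4, 169.8], 0.3)
22.55 [ 0.4261 -0.0902  0.1894] jaw 16.02940976523432 w 0.0699 F [0.6 0.1 0.8]
```

Emit:
servo_tool([
  {"xyz": [0, -1, 0], "spin": -1},
  {"xyz": [0, -1, -2], "spin": 0},
  {"xyz": [0, 0, -3], "spin": 0},
  {"xyz": [0, 0, -2.5], "spin": 0},
  {"xyz": [0, 0, 0], "spin": 0},
  {"xyz": [0, 0, 0], "spin": 0},
], gripper=0)

```text
t: 23.15
eef_pos: [0.4263, -0.1097, 0.1137]
orientation: [0.001, 0.794, -0.608, -0.0]
force: [0.2, 0.3, 0.1]
width: 0.0875
```

Emit:
servo_tool([
  {"xyz": [0, -0.1, -1.5], "spin": 0},
  {"xyz": [0, 0, -2], "spin": 0},
  {"xyz": [0, 0, -1], "spin": 0},
  {"xyz": [0, 0, 0], "spin": 0},
  {"xyz": [0, 0, 0], "spin": 0},
])

```text
t: 23.65
eef_pos: [0.4265, -0.1107, 0.0693]
orientation: [-0.0, 0.794, -0.608, 0.0]
force: [1.2, 0.2, 0.9]
width: 0.0875
```

Emit:
servo_tool([
  {"xyz": [0, 0, 0], "spin": 0},
  {"xyz": [0, 0, 0], "spin": 0},
  {"xyz": [0, 0, 0], "spin": 0},
  {"xyz": [0, 0, 0], "spin": 0},
  {"xyz": [0, 0, 0], "spin": 0},
  {"xyz": [0, 0, 0], "spin": 0},
  {"xyz": [0, 0, 0], "spin": 0},
], gripper=1, squeeze=20)

```text
t: 24.35
eef_pos: [0.4258, -0.1109, 0.0687]
orientation: [0.0, 0.794, -0.608, 0.0]
force: [-3.3, -0.4, 6.3]
width: 0.0599
```

```bash
python3 - <<'E'
from h import *
st()
E
```

```text
24.35 [ 0.4258 -0.1109  0.0687] jaw 15.114506362939792 w 0.0599 F [-3.3 -0.4  6.3]
```

Emit:
servo_tool([
  {"xyz": [0, 0, 1], "spin": 0},
  {"xyz": [0, 0, 3], "spin": 0},
  {"xyz": [0, 0, 4], "spin": 0},
  {"xyz": [0, 0, 4], "spin": 0},
  {"xyz": [2, 3, 0], "spin": -3},
  {"xyz": [2, 4, 0], "spin": -4},
  {"xyz": [2, 4, 0], "spin": -4},
  {"xyz": [2, 4, 0], "spin": -3.7},
  {"xyz": [2, 4, 0], "spin": 0},
  {"xyz": [2, 3, 0], "spin": 0},
  {"xyz": [0, 1.2, 0], "spin": 0},
  {"xyz": [0, 0, 0], "spin": 0},
])

```text
t: 25.55
eef_pos: [0.5455, 0.1226, 0.1878]
orientation: [0.001, 0.71, -0.704, -0.0]
force: [0.2, -0.5, -3.0]
width: 0.0599
```

Emit:
servo_tool([
  {"xyz": [0, 0, 0], "spin": 0},
  {"xyz": [0, 0, 0], "spin": 0},
])

```text
t: 25.75
eef_pos: [0.5452, 0.1202, 0.1885]
orientation: [0.0, 0.709, -0.705, -0.0]
force: [-0.6, -1.2, -3.1]
width: 0.06
```

```bash
python3 - <<'E'
from h import *
st()
im,K,E=snap('wrist','w8')
a=cv2.imread('pics/w8.png')
cv2.imwrite('pics/w8b.png',cv2.resize(a[0:400,120:500],None,fx=1.5,fy=1.5,interpolation=cv2.INTER_CUBIC))
for r in mask('w8',(0,0,215),(40,60,255),.085,300,9000): print(r)
E
```

```text
25.75 [0.5452 0.1202 0.1885] jaw 0.3748754295284442 w 0.06 F [-0.6 -1.2 -3.1]
([544.7, 158.3], [114.7, 10.7], 0.4)
([756.5, 122.6], [64.4, 68.5], 65.3)
([614.7, 99.8], [101.4, 25.6], 87.0)
([721.4, 3.4], [29.1, 27.3], 83.5)
([615.2, -14.2], [26.2, 70.3], 0.4)
```

View pics/w8b.png

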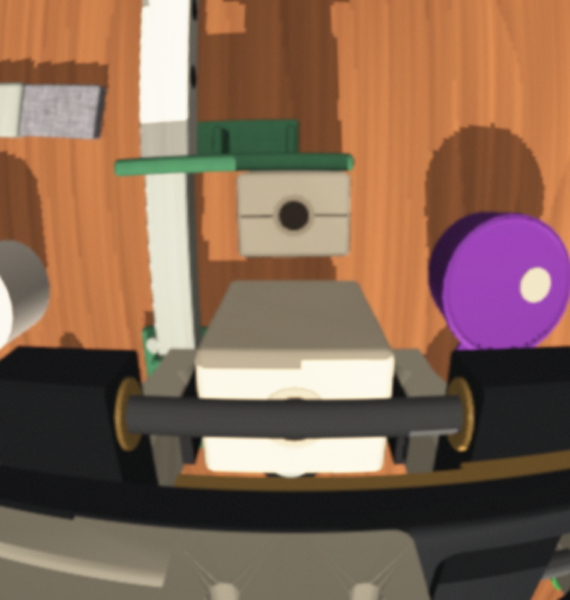

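Mould 1 stands squarely by the plate (crop (239–349, 171–256)).

```bash
python3 - <<'E'
from h import *
im,K,E=load('w8')
for x,y,z in [(239,171,.085),(349,172,.085),(349,255,.085),(239,256,.085),(293,215,.085),(118,173,.076),(352,166,.076)]: print(onz(K,E,120+x/1.5,y/1.5,z,True).round(4))
E
```

```text
[0.5742 0.0487 0.085 ]
[0.5171 0.0489 0.085 ]
[0.5159 0.0931 0.085 ]
[0.5747 0.094  0.085 ]
[0.546 0.072 0.085]
[0.6445 0.0474 0.076 ]
[0.5144 0.0457 0.076 ]
```

Emit:
servo_tool([
  {"xyz": [0.1, 0.1, -2], "spin": 0},
  {"xyz": [0, 0, -3], "spin": 0},
  {"xyz": [0, 0, -3], "spin": 0},
  {"xyz": [0, 0, -2], "spin": 0},
  {"xyz": [0, 0, -0.5], "spin": 0},
  {"xyz": [0, 0, 0], "spin": 0},
  {"xyz": [0, 0, 0], "spin": 0},
])

```text
t: 26.5
eef_pos: [0.5477, 0.1223, 0.0848]
orientation: [-0.001, 0.71, -0.705, 0.0]
force: [-0.1, -0.7, -2.3]
width: 0.06
```

Emit:
servo_tool([
  {"xyz": [-0.15, -0.1, -0.6], "spin": 0},
  {"xyz": [0, 0, -0.5], "spin": 0},
  {"xyz": [0, 0, -0.4], "spin": 0},
  {"xyz": [0, 0, 0], "spin": 0},
  {"xyz": [0, 0, 0], "spin": 0},
])

```text
t: 27.0
eef_pos: [0.5453, 0.1212, 0.0683]
orientation: [0.0, 0.71, -0.705, 0.0]
force: [-0.6, -0.6, -3.9]
width: 0.0598
```

Emit:
servo_tool([
  {"xyz": [0, 0, -0.1], "spin": 0},
  {"xyz": [0, 0, 0], "spin": 0},
  {"xyz": [0, 0, 0], "spin": 0},
])

```text
t: 27.3
eef_pos: [0.5453, 0.1212, 0.0683]
orientation: [-0.0, 0.71, -0.704, 0.0]
force: [-3.5, -0.5, 6.4]
width: 0.0598
```

Emit:
servo_tool([
  {"xyz": [0, 0, 0], "spin": 0},
  {"xyz": [0, 0, 0], "spin": 0},
  {"xyz": [0, 0, 0], "spin": 0},
  {"xyz": [0, 0, 1], "spin": 0},
  {"xyz": [0, 0, 3], "spin": 0},
  {"xyz": [0, 0, 4], "spin": 0},
  {"xyz": [0, 1, 4], "spin": 0},
  {"xyz": [0, 3, 4], "spin": 0},
  {"xyz": [0, 4, 4], "spin": 0},
  {"xyz": [0, 1, 3], "spin": 0},
  {"xyz": [0, 0, 0], "spin": 0},
  {"xyz": [0, 0, 0], "spin": 0},
], gripper=0.2)

```text
t: 28.5
eef_pos: [0.5452, 0.2069, 0.2938]
orientation: [-0.001, 0.71, -0.704, -0.0]
force: [0.5, -0.2, -0.1]
width: 0.0699
```

```bash
python3 - <<'E'
from h import *
st()
im,K,E=snap('wrist','w9')
a=cv2.imread('pics/w9.png')
cv2.imwrite('pics/w9b.png',cv2.resize(a[0:260,120:500],None,fx=2.1,fy=2.1,interpolation=cv2.INTER_CUBIC))
E
```

```text
28.5 [0.5452 0.2069 0.2938] jaw 0.4469560677116533 w 0.0699 F [ 0.5 -0.2 -0.1]
```

View pics/w9b.png

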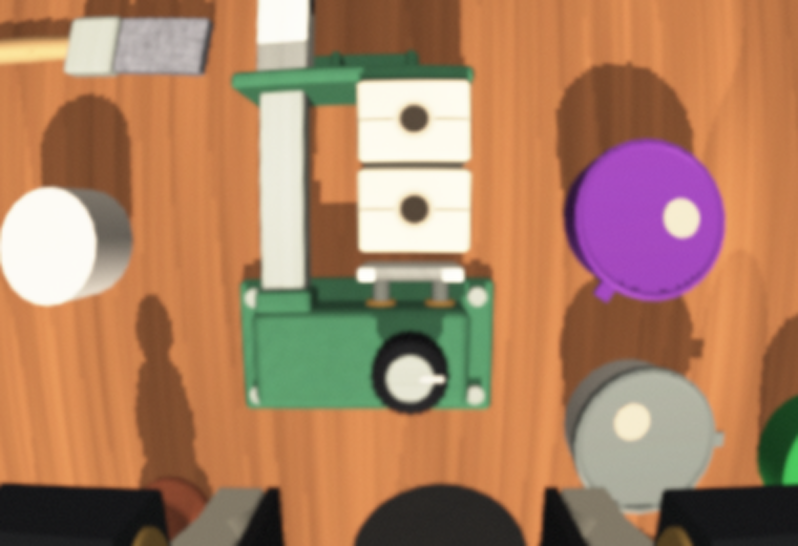

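```bash
python3 - <<'E'
from h import *
st(); print(manip.observe()['joint_positions'].round(3))
print('knob',P('w9',411,372,.106),'row',[P('w9',x,y,.085).round(4)[:2] for x,y in [(358,82),(471,82),(470,160),(358,161),(359,170),(470,170),(470,251),(358,252)]])
E
```

```text
28.55 [0.5449 0.2063 0.2927] jaw 0.41603407643023615 w 0.0702 F [ 0.6 -0.9 -0.8]
[ 0.697  0.18  -0.124 -0.    -1.267 -0.69 ]
knob [0.5458141  0.20505078 0.106     ] row [array([0.575 , 0.0517]), array([0.5155, 0.0512]), array([0.5157, 0.0943]), array([0.5746, 0.0953]), array([0.574 , 0.1002]), array([0.5156, 0.0997]), array([0.515 , 0.1432]), array([0.5745, 0.1443])]
```

Emit:
servo_tool([
  {"xyz": [0, 0, -1], "spin": 4},
  {"xyz": [0, 0, -2], "spin": 8},
  {"xyz": [0, 0, -2], "spin": 8},
  {"xyz": [0, 0, -2], "spin": 8},
  {"xyz": [0, 0, -2], "spin": 8},
  {"xyz": [0, 0, -2], "spin": 8},
  {"xyz": [0, 0, -2], "spin": 8},
  {"xyz": [0, 0, -2], "spin": 8},
  {"xyz": [0, 0, -1], "spin": 0},
  {"xyz": [0, 0, 0], "spin": 0},
  {"xyz": [0, 0, 0], "spin": 0},
])

```text
t: 29.65
eef_pos: [0.5455, 0.2063, 0.133]
orientation: [0.0, 0.966, -0.257, 0.0]
force: [-0.4, 0.4, 1.1]
width: 0.0703
```

```bash
python3 - <<'E'
from h import *
st()
E
```

```text
29.65 [0.5455 0.2063 0.133 ] jaw 60.2212483453219 w 0.0703 F [-0.4  0.4  1.1]
```

Emit:
servo_tool([
  {"xyz": [0, 0.1, -1.5], "spin": 0},
  {"xyz": [0, 0, -1.7], "spin": 0},
  {"xyz": [0, 0, -1], "spin": 0},
  {"xyz": [0, 0, 0], "spin": 0},
  {"xyz": [0, 0, 0], "spin": 0},
])

```text
t: 30.15
eef_pos: [0.5458, 0.2077, 0.0915]
orientation: [-0.0, 0.967, -0.256, 0.0]
force: [-0.1, 0.6, 0.6]
width: 0.0701
```

Emit:
servo_tool([
  {"xyz": [0, 0, 0], "spin": 0},
  {"xyz": [0, 0, 0], "spin": 0},
  {"xyz": [0, 0, 0], "spin": 0},
  {"xyz": [0, 0, 0], "spin": 0},
  {"xyz": [0, 0, 0], "spin": 0},
  {"xyz": [0, 0, 0], "spin": 0},
  {"xyz": [0, 0, 0], "spin": 0},
], gripper=1, squeeze=40)

```text
t: 30.85
eef_pos: [0.5456, 0.2079, 0.0911]
orientation: [-0.0, 0.967, -0.255, 0.0]
force: [-0.2, 1.9, 2.0]
width: 0.0404
```

Emit:
servo_tool([
  {"xyz": [0, 0, 0], "spin": -3},
  {"xyz": [0, 0, 0], "spin": -6},
  {"xyz": [0, 0, 0], "spin": -6},
  {"xyz": [0, 0, 0], "spin": -6},
  {"xyz": [0, 0, 0], "spin": -6},
  {"xyz": [0, 0, 0], "spin": -6},
  {"xyz": [0, 0, 0], "spin": -6},
  {"xyz": [0, 0, 0], "spin": -6},
  {"xyz": [0, 0, 0], "spin": -6},
  {"xyz": [0, 0, 0], "spin": -6},
  {"xyz": [0, 0, 0], "spin": -3},
  {"xyz": [0, 0, 0], "spin": 0},
])

```text
t: 32.05
eef_pos: [0.5467, 0.2086, 0.0912]
orientation: [-0.002, 0.709, -0.705, 0.0]
force: [4.3, 2.3, -1.2]
width: 0.0403
```

```bash
python3 - <<'E'
from h import *
st(); print(manip.observe()['ft_torque'].round(2))
E
```

```text
32.05 [0.5467 0.2086 0.0912] jaw 0.3628559788587893 w 0.0403 F [ 4.3  2.3 -1.2]
[ 1.17 -1.36 -0.01]
```

Emit:
servo_tool([
  {"xyz": [-0.1, -0.1, 0], "spin": -3},
  {"xyz": [0, 0, 0], "spin": -6},
  {"xyz": [0, 0, 0], "spin": -6},
  {"xyz": [0, 0, 0], "spin": -6},
  {"xyz": [0, 0, 0], "spin": -6},
  {"xyz": [0, 0, 0], "spin": -6},
  {"xyz": [0, 0, 0], "spin": -6},
  {"xyz": [0, 0, 0], "spin": -6},
  {"xyz": [0, 0, 0], "spin": -6},
  {"xyz": [0, 0, 0], "spin": -6},
  {"xyz": [0, 0, 0], "spin": -3},
  {"xyz": [0, 0, 0], "spin": 0},
])

```text
t: 33.25
eef_pos: [0.5476, 0.208, 0.0912]
orientation: [0.003, -0.262, 0.965, 0.0]
force: [14.0, 1.7, -8.9]
width: 0.0405
```

```bash
python3 - <<'E'
from h import *
st(); o=manip.observe(); print(o['ft_torque'].round(2),o['joint_positions'][5])
E
```

```text
33.25 [0.5476 0.208  0.0912] jaw -59.61216241304072 w 0.0405 F [14.   1.7 -8.9]
[ 0.57 -4.88 -0.  ] -1.7396295043949308
```

Emit:
servo_tool([
  {"xyz": [0, 0, 0], "spin": -3},
  {"xyz": [0, 0, 0], "spin": -5},
  {"xyz": [0, 0, 0], "spin": -5},
  {"xyz": [0, 0, 0], "spin": -5},
  {"xyz": [0, 0, 0], "spin": -5},
  {"xyz": [0, 0, 0], "spin": -5},
  {"xyz": [0, 0, 0], "spin": -5},
  {"xyz": [0, 0, 0], "spin": -5},
  {"xyz": [0, 0, 0], "spin": -5},
  {"xyz": [0, 0, 0], "spin": -5},
])

```text
t: 34.25
eef_pos: [0.5477, 0.207, 0.0912]
orientation: [0.003, 0.154, 0.988, 0.001]
force: [15.4, -3.5, -9.1]
width: 0.0405
```

```bash
python3 - <<'E'
from h import *
st(); o=manip.observe(); print(o['ft_torque'].round(2),o['joint_positions'][5])
E
```

```text
34.25 [0.5477 0.207  0.0912] jaw 72.307465808688 w 0.0405 F [15.4 -3.5 -9.1]
[-1.16 -5.68  0.18] -2.5788036586437384
```

Emit:
servo_tool([
  {"xyz": [0.15, 0, 0], "spin": -4},
  {"xyz": [0, 0, 0], "spin": -5},
  {"xyz": [0, 0, 0], "spin": -5},
  {"xyz": [0, 0, 0], "spin": -4},
  {"xyz": [0, 0, 0], "spin": 0},
])

```text
t: 34.75
eef_pos: [0.5478, 0.2066, 0.0912]
orientation: [0.001, 0.306, 0.952, 0.001]
force: [8.7, -3.0, -3.6]
width: 0.0403
```

```bash
python3 - <<'E'
from h import *
st(); o=manip.observe(); print(o['ft_torque'].round(2),o['joint_positions'][5])
E
```

```text
34.75 [0.5478 0.2066 0.0912] jaw 54.34704783364572 w 0.0403 F [ 8.7 -3.  -3.6]
[-0.81 -3.24  0.08] -2.890175514049617
```

Emit:
servo_tool([
  {"xyz": [0, 0, 0], "spin": 0},
  {"xyz": [0, 0, 0], "spin": 0},
  {"xyz": [0, 0, 0], "spin": 0},
  {"xyz": [0, 0, 0], "spin": 0},
  {"xyz": [0, 0, 2], "spin": 0},
  {"xyz": [0, 0, 3], "spin": 0},
  {"xyz": [0, 0, 3], "spin": 7},
  {"xyz": [0, 0, 3], "spin": 8},
  {"xyz": [0, 0, 3], "spin": 8},
  {"xyz": [0, 0, 3], "spin": 8},
  {"xyz": [0, 0, 3], "spin": 8},
  {"xyz": [0, 0, 2], "spin": 8},
], gripper=0.25)

```text
t: 35.95
eef_pos: [0.546, 0.2066, 0.3133]
orientation: [0.001, -0.102, 0.995, 0.0]
force: [0.0, 0.1, 0.0]
width: 0.0661
```

Emit:
servo_tool([
  {"xyz": [-0.5, 0.5, 0], "spin": 8},
  {"xyz": [-1, 1, 0], "spin": 8},
  {"xyz": [-1, 1, 0], "spin": 8},
  {"xyz": [-1, 1, 0], "spin": 8},
  {"xyz": [-1, 1, 0], "spin": 8},
  {"xyz": [0, 1, 0], "spin": 8},
  {"xyz": [0, 1, 0], "spin": 8},
  {"xyz": [0, 0, 0], "spin": 8},
  {"xyz": [0, 0, 0], "spin": 8},
  {"xyz": [0, 0, 0], "spin": 6},
  {"xyz": [0, 0, 0], "spin": 0},
  {"xyz": [0, 0, 0], "spin": 0},
])

```text
t: 37.15
eef_pos: [0.5007, 0.2715, 0.3107]
orientation: [-0.0, -0.702, 0.712, 0.0]
force: [-0.5, 0.4, -0.9]
width: 0.066
```

```bash
python3 - <<'E'
from h import *
st()
im,K,E=snap('wrist','w10')
a=cv2.imread('pics/w10.png')
cv2.imwrite('pics/w10b.png',cv2.resize(a[0:260,120:500],None,fx=2.1,fy=2.1,interpolation=cv2.INTER_CUBIC))
E
```

```text
37.15 [0.5007 0.2715 0.3107] jaw -0.7635533089086834 w 0.066 F [-0.5  0.4 -0.9]
```

View pics/w10b.png

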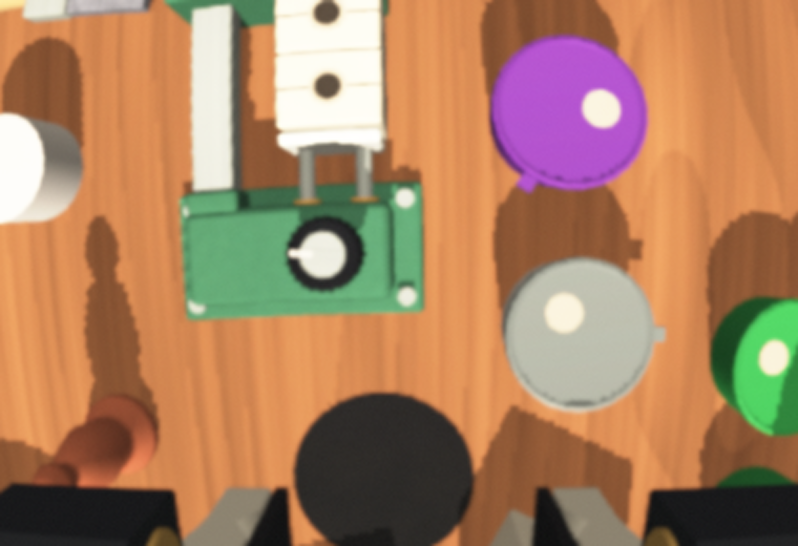

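Row is tight against pad (knob pointer turned about 185°). Tub lid centre at (580,333); now the push.

```bash
python3 - <<'E'
from h import *
t=P('w10',580,334,.052); m=P('w10',384,474,.001); g=P('w10',785,366,.052); p=P('w10',569,112,.052)
print(t,m,g,p,[P('w10',x,y,.085).round(4) for x,y in ((276,126),(385,130),(327,86))])
m=np.array([.5225,.376]);d=m-t[:2];L=np.linalg.norm(d);d/=L
print(L,d,np.degrees(np.arctan2(d[1],d[0])),'start',t[:2]-.075*d,'end',m-.05*d)
st()
E
```

```text
[0.39392289 0.26130052 0.052     ] [0.52237836 0.37363131 0.001     ] [0.23814829 0.28088152 0.052     ] [0.40230895 0.12141675 0.052     ] [array([0.5744, 0.1346, 0.085 ]), array([0.5135, 0.1399, 0.085 ]), array([0.5454, 0.113 , 0.085 ])]
0.17230219251318887 [0.74623028 0.66568789] 41.735119906433574 start [0.33795561 0.21137393] end [0.48518849 0.34271561]
37.2 [0.5007 0.2715 0.3108] jaw -0.7512360935162405 w 0.0656 F [ 0.3  0.3 -0.3]
```

Emit:
servo_tool([
  {"xyz": [-1, -0.4, -1], "spin": -5},
  {"xyz": [-2, -0.8, -1], "spin": -8},
  {"xyz": [-2, -0.8, -1], "spin": -8},
  {"xyz": [-2, -0.8, -1], "spin": -8},
  {"xyz": [-2, -0.8, -1], "spin": -8},
  {"xyz": [-2, -0.8, -1], "spin": -8},
  {"xyz": [-2, -0.8, -1], "spin": -2.5},
  {"xyz": [-2, -0.7, -1], "spin": 0},
  {"xyz": [-1.3, -0.2, -2], "spin": 0},
  {"xyz": [0, 0, -2], "spin": 0},
  {"xyz": [0, 0, 0], "spin": 0},
  {"xyz": [0, 0, 0], "spin": 0},
], gripper=0.7)

```text
t: 38.4
eef_pos: [0.3381, 0.2107, 0.1914]
orientation: [0.0, -0.357, 0.934, -0.0]
force: [-0.5, -0.3, 0.4]
width: 0.0262
```

```bash
python3 - <<'E'
from h import *
st(); print(manip.observe()['joint_positions'].round(2))
im,K,E=snap('wrist','w11')
E
```

```text
38.4 [0.3381 0.2107 0.1914] jaw -48.13652784518342 w 0.0262 F [-0.5 -0.3  0.4]
[ 1.06 -0.07 -0.64  0.   -1.   -1.9 ]
```

View pics/w11.png

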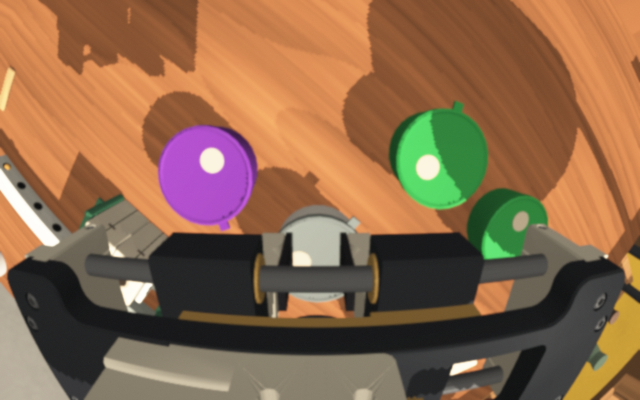

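Emit:
servo_tool([
  {"xyz": [0, 0, -2], "spin": 0},
  {"xyz": [0, 0, -3], "spin": 0},
  {"xyz": [0, 0, -3], "spin": 0},
  {"xyz": [0, 0, -3], "spin": 0},
  {"xyz": [0, 0, -2], "spin": 0},
  {"xyz": [0, 0, -1], "spin": 0},
  {"xyz": [0, 0, 0], "spin": 0},
  {"xyz": [0, 0, 0], "spin": 0},
])

```text
t: 39.25
eef_pos: [0.3385, 0.2112, 0.0514]
orientation: [0.0, -0.358, 0.934, 0.0]
force: [0.6, 0.6, 1.1]
width: 0.0262
```

```bash
python3 - <<'E'
from h import *
st(); print(manip.observe()['joint_positions'].round(2))
E
```

```text
39.25 [0.3385 0.2112 0.0514] jaw -48.104842474628526 w 0.0262 F [0.6 0.6 1.1]
[ 1.06  0.15 -0.83  0.   -0.6  -1.9 ]
```

Emit:
servo_tool([
  {"xyz": [0, 0, -1.2], "spin": 0},
  {"xyz": [0.5, 0.45, 0], "spin": 0},
  {"xyz": [0.37, 0.33, 0], "spin": 0},
  {"xyz": [0.37, 0.33, 0], "spin": 0},
  {"xyz": [0.6, 0.53, 0], "spin": 0},
  {"xyz": [0.75, 0.67, 0], "spin": 0},
  {"xyz": [0.75, 0.67, 0], "spin": 0},
  {"xyz": [0.75, 0.67, 0], "spin": 0},
  {"xyz": [0.75, 0.67, 0], "spin": 0},
  {"xyz": [0.6, 0.53, 0], "spin": 0},
  {"xyz": [0.37, 0.33, 0], "spin": 0},
  {"xyz": [0, 0, 0], "spin": 0},
])

```text
t: 40.45
eef_pos: [0.3961, 0.2622, 0.0389]
orientation: [-0.0, -0.357, 0.934, -0.0]
force: [-0.9, -2.2, 1.2]
width: 0.0262
```

```bash
python3 - <<'E'
from h import *
st(); im,K,E=snap('top','t12')
h=cv2.cvtColor(im,cv2.COLOR_RGB2HSV)
print(proj(K,E,(.46,.32,.052)))
cv2.imwrite('pics/t12b.png',cv2.resize(im[170:270,180:320],None,fx=4,fy=4,interpolation=cv2.INTER_CUBIC)[:,:,::-1])
E
```

```text
40.45 [0.3961 0.2622 0.0389] jaw -48.11617581441328 w 0.0262 F [-0.9 -2.2  1.2]
(np.float64(234.2070106714806), np.float64(211.892348986595))
```

View pics/t12b.png

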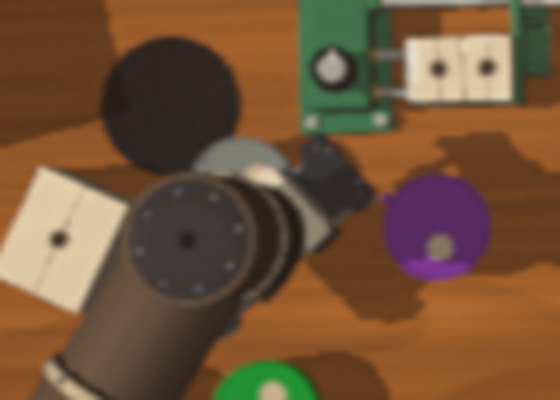

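```bash
python3 - <<'E'
from h import *
from scipy.optimize import least_squares
im,K,E=load('t12'); h=cv2.cvtColor(im,cv2.COLOR_RGB2HSV)[170:270,180:320]
m=cv2.inRange(h,(0,0,70),(180,70,200)); m[:32]=0;m[47:]=0;m[:,:46]=0;m[:,74:]=0
ys,xs=np.nonzero(m); print(len(xs),xs.min(),xs.max(),ys.min(),ys.max())
# upper-left edge: topmost pixel per column
pts=[]
for x in np.unique(xs):
    y=ys[xs==x].min(); pts.append(onz(K,E,180+x,170+y-.5,.052)[:2])
pts=np.array(pts)
r=least_squares(lambda c:np.linalg.norm(pts-c,axis=1)-.05,[.44,.30],loss='soft_l1',f_scale=.003); print(r.x,np.abs(r.fun).mean())
print('pred',np.array([.3961,.2622])+.058*np.array([.746,.666]))
E
```

```text
205 47 73 34 46
[0.44005142 0.3005746 ] 0.0014958097260668413
pred [0.439368 0.300828]
```

Emit:
servo_tool([
  {"xyz": [0.4, 0.36, 0], "spin": 0},
  {"xyz": [0.8, 0.73, 0], "spin": 0},
  {"xyz": [0.9, 0.82, 0], "spin": 0},
  {"xyz": [0.9, 0.82, 0], "spin": 0},
  {"xyz": [0.9, 0.82, 0], "spin": 0},
  {"xyz": [0.9, 0.82, 0], "spin": 0},
  {"xyz": [0.9, 0.82, 0], "spin": 0},
  {"xyz": [0.9, 0.82, 0], "spin": 0},
  {"xyz": [0.8, 0.73, 0], "spin": 0},
  {"xyz": [0.5, 0.45, 0], "spin": 0},
  {"xyz": [0.35, 0.3, 0], "spin": 0},
  {"xyz": [0, 0, 0], "spin": 0},
])

```text
t: 41.7
eef_pos: [0.4791, 0.3379, 0.0388]
orientation: [0.0, -0.358, 0.934, 0.0]
force: [-1.1, -1.7, -0.7]
width: 0.0265
```

```bash
python3 - <<'E'
from h import *
st()
E
```

```text
41.7 [0.4791 0.3379 0.0388] jaw -48.081702462628414 w 0.0265 F [-1.1 -1.7 -0.7]
```

Emit:
servo_tool([
  {"xyz": [-0.7, -0.6, 0], "spin": 0},
  {"xyz": [-1.5, -1.3, 0], "spin": 0},
  {"xyz": [-1, -0.9, 1], "spin": 0},
  {"xyz": [0, 0, 4], "spin": 0},
  {"xyz": [0, 0, 4], "spin": 0},
  {"xyz": [0, 0, 4], "spin": 0},
  {"xyz": [0, -1, 4], "spin": 6},
  {"xyz": [0, -3, 4], "spin": 7},
  {"xyz": [0.5, -4, 2], "spin": 7},
  {"xyz": [0.5, -4, 0], "spin": 7},
  {"xyz": [0.5, -4, 0], "spin": 7},
  {"xyz": [0.5, -4, 0], "spin": 7},
])

```text
t: 42.9
eef_pos: [0.4662, 0.108, 0.2696]
orientation: [0.002, -0.664, 0.748, -0.0]
force: [0.7, 0.1, 1.0]
width: 0.0262
```

Emit:
servo_tool([
  {"xyz": [0, -4, 0], "spin": 7},
  {"xyz": [0, -4, 0], "spin": 0},
  {"xyz": [0, -4, 0], "spin": 0},
  {"xyz": [0, -4, 0], "spin": 0},
  {"xyz": [0, -4, 0], "spin": 0},
  {"xyz": [-0.5, -4, 0], "spin": 0},
  {"xyz": [-0.5, -4, 0], "spin": 0},
  {"xyz": [-0.5, -4, 0], "spin": 0},
  {"xyz": [-0.5, -4, 0], "spin": 0},
  {"xyz": [-0.5, -4, 0], "spin": 0},
  {"xyz": [0, -2, 0], "spin": 0},
  {"xyz": [0, 0, 0], "spin": 0},
])

```text
t: 44.1
eef_pos: [0.441, -0.3129, 0.2687]
orientation: [0.0, -0.706, 0.709, -0.001]
force: [-0.4, 0.1, 0.3]
width: 0.0265
```

```bash
python3 - <<'E'
from h import *
st(); im,K,E=snap('top','t13')
cv2.imwrite('pics/t13b.png',cv2.resize(im[130:290,170:430],None,fx=3,fy=3,interpolation=cv2.INTER_CUBIC)[:,:,::-1])
E
```

```text
44.1 [ 0.441  -0.3129  0.2687] jaw -0.24728256884878874 w 0.0265 F [-0.4  0.1  0.3]
```

View pics/t13b.png

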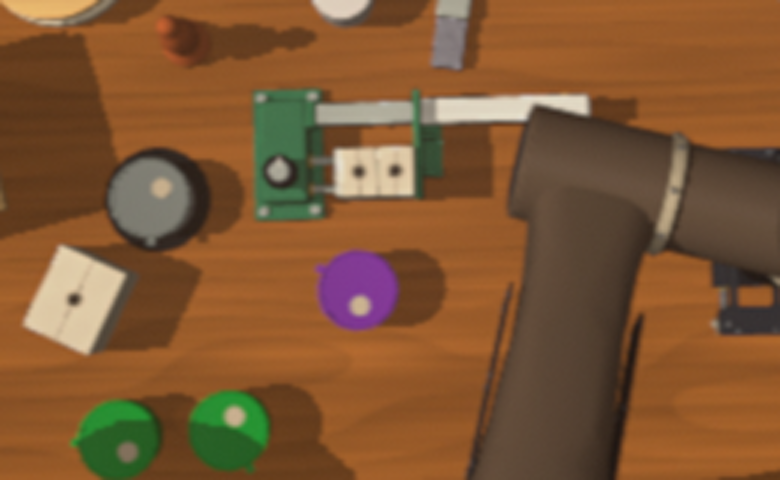

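```bash
python3 - <<'E'
from h import *
im,K,E=load('t13'); h=cv2.cvtColor(im,cv2.COLOR_RGB2HSV)
t=onz(K,E,170+149.5/3,130+195.5/3,.052); 
im0,K0,E0=load('top0'); m=onz(K0,E0,170+158/3,140+169/3,.001); print(t,m,np.linalg.norm((t-m)[:2]), np.linalg.norm(t[:2]-[.5225,.376]))
for x,y in [(359,171),(395,170)]: print(onz(K,E,170+x/3,130+y/3,.085).round(4))
E
```

```text
[0.52402558 0.37301678 0.052     ] [0.52291267 0.37387562 0.001     ] 0.0014057634421500195 0.0033506654629720193
[0.5454 0.1085 0.085 ]
[0.5456 0.0643 0.085 ]
```

```bash
python3 -c "
from plant import manip
print(manip.hand_in())"
```

```text
the job is handed in; nothing more can be done
None
```

I finished the job and handed it in at about 44 s of the 184 s allowed; the hand-in gives no verdict.

- **Clamp:** There are two small moulds, so I pinched and slid the sleeve three holes to the two-mould position. The last wrist view showed the button out in that hole, with the plate's face 106 mm from the retracted pad.
- **Moulds:** I stood both upright between the plate and the pad, flat sides together and square. Their pour holes are 44 mm apart, at the same x to within 1 mm. I only turned the knob after that, about 186° clockwise. The pad reached the row, leaving an estimated 0.9 rad of clutch slip. That slip is worked out from the angle turned and the gap closed, not measured directly.
- **Tub:** I pushed the grey-lidded tub onto the mat. Its centre is 1 to 3 mm from the mat's centre, with 18 mm allowed.

The final top view showed the look-alikes and the other things in view where they were, and the arm clear of everything. I saw no knock to the moulds or the tub. No check failed. The only disagreements were a few millimetres between views, such as the knob's y at 205 versus 208 mm.

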